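Ratchet a floodlight's bracket nut loose

TASK

The bracket on this floodlight must be re-aligned, so loosen its nut by at least an eighth of a turn. Take the ratchet from its tray, stand its socket fully down on the nut and let go, with the direction lever flipped from tighten to loosen (before or after setting it down); then take it by the end of the handle and swing it anticlockwise, and leave it standing on the nut, still set to loosen. Never tighten the nut further, and leave the other things on the bench where they are.

Things in the scene. Friction and masses are not known exactly. Their poses are not given: they have to be found in the camera images.
- socket_mouth (a point): Centre of the open lower face of the ratchet's black socket: 38 mm outside, 38 mm tall, hexagon 25.8 mm across flats, 21 mm deep. z up the socket's axis, x through a corner of its hexagon (repeats every 60 deg); it turns with the drive wheel in the ratchet's head, and at the start points along the tool, away from the handle. In the tray it is 7 mm above the table.
- ratchet_head (a point): Centre of the top of the ratchet's round chrome head, 62 mm above the socket mouth on its axis; the head is 46 mm in diameter, 24 mm high, tapering to the neck. Whole tool 0.5 to 0.7 kg, 202 mm long, balanced 12 mm from this axis on the handle side; it lies level in the tray, socket in its pocket. x from handle end to head, y left of that, z up.
- ratchet_neck (a point): Centre of the ratchet's chrome neck, 50 mm from the socket's axis towards the handle, 47 mm above the socket mouth; axes as the head's. Free from 38 to 75 mm from the axis, 16 mm wide (y), 17 mm high. In the tray it bridges an open trough, 94 mm long, right across the tray, floor 16 mm above the table: pinch it here from above; it hangs nearly level.
- ratchet_grip (a point): Centre of the outer part of the ratchet's black and red handle, 140 mm from the socket's axis, 47.5 mm above the socket mouth; axes as the head's. The handle is 27 mm wide, 19 mm high, from 75 to 179 mm from the axis. Its last 54 mm lie in a foam channel in the tray; standing on the nut, it is in the air, its middle 105 mm above the table, and clears everything all the way round.
- lever_tip (a point): Centre of the upright thumb piece (9 mm along the lever, 11 mm across, 14 mm tall) of the ratchet's red direction lever, which lies flat on the head. Its pivot is 24 mm from the socket's axis on the handle side; the thumb piece is 34 mm from the pivot, away from the handle, and stands from 1 to 15 mm above the head's flat top. x along the lever from the pivot, z up.
- direction_lever (a joint): Lever angle, rad, anticlockwise from above positive. Sprung over centre: -0.45 = tighten (start; thumb piece right seen from the handle's end), +0.45 = loosen (left); 1 N at the thumb piece pushes it past the middle; a hard push at its stop tips the tool. It may stop near 0.2 on a tooth till swung. At loosen the tool drives the nut anticlockwise and clicks freely back (30 deg teeth); at tighten the reverse.
- nut_top (a point): Centre of the top of the yellowish M16 hex nut on the zinc-plated slotted bracket, on the black end frame of the LED floodlight. 24 mm across flats, 16.5 mm tall, top edge chamfered 2 mm, top 74.5 mm above the table; the stud stands 2.5 mm out of it. z up, x through a corner of the hexagon (repeats every 60 deg). The lamp is fixed and at most 55 mm high; it reaches 250 mm from the nut away from the robot, 130 mm to each side.
- nut_seat (a point): Foot of the nut on its washer (44 mm in diameter), on the nut's axis, 58 mm above the table; axes as nut_top. The socket is fully home when its mouth rests here: socket_mouth then lies within 1 mm of this point.
- nut (a joint): Turn of the nut, rad, 0 at the start, positive = anticlockwise from above = loosened. It resists with 1.3 N m (9 N at the end of the ratchet's handle; stiff for a hold on the neck, too stiff for fingers alone) and stays where it is left. Slack in hexagon and teeth takes up to 0.8 rad of the first swing.
- tool_tray: Fixed dark foam tray on an orange base, 255 x 150 mm, 45 mm high (52 mm beside the handle), origin on the table under the socket's axis, x from the handle's end towards the head. The pocket round the socket is 45 mm square.
- spare_socket: Bystander: chrome socket, 28 mm in diameter, 36 mm tall, standing on the tray right of the ratchet's head (origin under it).
- power_screwdriver: Bystander: red power screwdriver lying on the bench, 230 mm long, 39 mm thick; x axis towards its bit.
- spare_module: Bystander: finned aluminium LED module, 200 x 80 x 40 mm.
- pliers: Bystander: red-handled pliers lying on the bench between tray and lamp, 140 mm long, 16 mm high; x axis towards the jaws.
- multimeter: Bystander: yellow and black multimeter, 85 x 160 x 40 mm.
- solder_reel: Bystander: white solder reel, 64 mm in diameter, 50 mm tall.

How it is judged (in metres and radians):
On the way, in this order (a step that is already met when the one before it is completed fails the run):
1. the ratchet's socket stands fully down on the nut, its lever set to loosen, and the fingers have let go of it (horizontal distance between socket_mouth and nut_seat below 0.005 m and z of socket_mouth in the frame of nut_seat below 0.005 m and angle between socket_mouth's own z axis and vertical below 0.12 rad and value of joint direction_lever above 0.1 rad and contact force between the fingers and ratchet below 0.2 N), for 0.2 s.
2. with the socket on it, the nut has been turned anticlockwise by an eighth of a turn or more (40 degrees counts) (horizontal distance between socket_mouth and nut_seat below 0.005 m and z of socket_mouth in the frame of nut_seat below 0.005 m and value of joint nut above 0.7 rad), for 0.1 s.
At the end, for the whole second after the job is handed in: The nut is turned at least 0.70 rad anticlockwise from its start; the ratchet stands at rest on the nut, its socket mouth within 5 mm of the nut's axis and less than 5 mm above the washer, upright within 0.12 rad, its direction lever on the loosen side (above 0.1 rad) (all of step 2 and value of joint direction_lever above 0.1 rad and angle between socket_mouth's own z axis and vertical below 0.12 rad and linear speed of ratchet below 0.02 m/s and angular speed of ratchet below 0.1 rad/s); the robot touches nothing.
It fails at once if the nut is turned clockwise (tightened) by more than 0.12 rad (value of joint nut below -0.12 rad).
It fails at once if a bystander (spare socket, power screwdriver, spare LED module, pliers, multimeter or solder reel) moves by more than 40 mm (distance of any of spare_socket, power_screwdriver, spare_module, pliers, multimeter, solder_reel from where it was at the start of the episode above 0.04 m).
It also fails if it takes over 67 s, if anything falls off the work surface, if the arm or the gripper's body presses on something with over 40 N, if the wrist force passes 120 N, or if a joint passes its speed limit or range.

ROBOT

A 6-joint arm with a two-finger parallel gripper is mounted at the origin on the work surface. World frame = base frame: x ahead of the robot, y to its left, z up, the work surface at z = 0. Lengths are in mm, angles in rad, forces in N, time in s.
With the tool pointing down it reaches from about 325 to 775 mm from the base axis. Payload 5.5 kg.
Tool frame: the origin (TCP) lies at the very end of the fingers, on their centre line; the grasp point (between the pads) lies 19 mm behind it; z points along the fingers, y is the line along which they close (so a half turn about z gives the same grasp; the last joint's range is limited). The gripper opens to 85 mm and grips with 20 to 120 N. Pads are 22 mm wide; open, the fingers measure 114 mm over their backs; the gripper's body (76 mm by 85 mm) begins 54 mm behind the grasp point. The pads swing forward as they close: fully open they stand 13 mm farther back than shut.
Start: joints at [-1.22, 0.091, 1.231, -0, 1.82, -0.057], TCP at [237.955, -550.812, 198.775] pointing down, gripper open.
Joint ranges: [-2.87, 2.87], [-0.86, 2.18], [0.17, 2.46], [-1.51, 4.65], [0.06, 2.69], [-2.65, 2.65]. Speed limits (rad/s): [2.57, 2.57, 3.01, 3.14, 3.14, 3.14].

INTERFACE

Orientations are given as a unit quaternion [x, y, z, w].
In Python, from station import arm gives the robot as it stands.
- The arm moves only by the tool step_arm, never from a script. Its argument "motion" is a list of rows, each an object with "turn": the turn, a rotation vector about the world's x, y, z in rad, a list of three; "dp": the shift along the world's x, y, z in cm, a list of three; "gripper": the finger opening in cm, from 0 to 8.54. A call has exactly 5 rows; each row is the pose to reach, as a shift and turn from the pose commanded when the call began; what a row does not reach only later rows make up. A row lasts 1/8 s, in which the tool goes at most 62.5 mm and 10.7 degrees, less where a joint would pass 70% of its speed; a pose out of reach is approached as far as the arm can. A call with a gripper value outside its range is refused whole. The fingers move at their own pace and stop on an object; "force" is the grip in N (left out, the last holds). Time passes only in rows, so rows that repeat a pose let the fingers close, or fill a call up. It gives the time, the measured TCP pose, the force, the opening and the grip force at its end, in the units of the state.
- arm.observe(): the state, without advancing time (a new reading comes with each control period).
- arm.capture(name): name is "scene" or "top" or "wrist"; returns the picture (400x640x3 uint8, blue, green, red); there is no depth.
- arm.get_calibration(name): a dict with "camera_matrix" (3x3 intrinsics, pixels), "world_to_cam" (4x4, takes a point from world to camera coordinates). Camera axes: x right, y up, looking along -z (the intrinsics and any distortion apply to the point x, -y, -z); pixel columns grow to the right and rows downward; lengths in mm; the calibration is good to about 2 mm. A picture is of the moment at which its call begins: read the wrist's pose just before it. get_calibration takes no time and is no camera call; for the wrist camera it gives the pose at the moment of the call.
- arm.sign_off(): hands the job in; it is judged then, once.
The state is a dict: "t": time; "qpos": joint angles; "joint_velocities": joint speeds; "joint_efforts": joint torques, N m; "ee_pos": TCP position; "tcp_rot": TCP orientation; "ft_force": force on the tool from outside, world axes, zero at the start; "ft_torque": the same for the moment, N m; "width": finger opening in mm; "grip_force": force on a finger pad.
Only numpy, scipy, OpenCV 4.12 (cv2) and the standard library are available. Lean on these libraries where they do the work, as an engineer would, in place of code of your own. Each camera call takes 0.05 s, during which the arm holds its last target. There are 200 camera calls.

## Working session

There is one attempt and no reset: what is moved stays moved. The work goes in short steps, Python scripts to look and compute and a tool call to move; the robot and the scene stay as the last step left them, time stands still between calls to the robot, and variables do not carry over. Pictures are saved under pics/ and viewed, at most 10 in all, crops included, and the job is handed in when it is done.

Besides the shell and the picture viewer there is one more tool, called after "Call:" as name(argument=value, ...), one argument or row to a line, values as JSON. step_arm: Moves the arm, as the interface text tells. Its arguments: {"type":"object","properties":{"motion":{"type":"array","items":{"type":"object","properties":{"turn":{"type":"array","items":{"type":"number"}},"dp":{"type":"array","items":{"type":"number"}},"gripper":{"type":"number"}}}},"force":{"type":"number"}},"required":["motion"]}

```bash
ls; mkdir -p pics; cat > h.py <<'E'
import numpy as np, cv2
from station import arm
def ray(name,px,z,cal=None):
    c=cal or arm.get_calibration(name)
    K=np.array(c["camera_matrix"]);T=np.array(c["world_to_cam"])
    d=np.linalg.inv(K)@np.array([px[0],px[1],1.]);d=d*[1,-1,-1]
    R=T[:3,:3];o=-R.T@T[:3,3];w=R.T@d
    return o+w*(z-o[2])/w[2]
def proj(name,p,cal=None):
    c=cal or arm.get_calibration(name)
    K=np.array(c["camera_matrix"]);T=np.array(c["world_to_cam"])
    q=T[:3,:3]@np.array(p,float)+T[:3,3];q=K@(q*[1,-1,-1]);return q[:2]/q[2]
E
python3 - <<'E'
from h import *
for n in ["top","scene"]:
    c=arm.get_calibration(n); print(n,{k:np.round(v,3).tolist() if not isinstance(v,str) else v for k,v in c.items()})
    cv2.imwrite(f"pics/{n}1.png",arm.capture(n))
t=cv2.imread("pics/top1.png");s=cv2.imread("pics/scene1.png")
cv2.imwrite("pics/a.png",cv2.resize(t,(800,500)))
E
```

```text
pics
top {'camera_matrix': [[460.632, 0.0, 316.09], [0.0, 460.632, 202.797], [0.0, 0.0, 1.0]], 'world_to_cam': [[0.02, -1.0, 0.016, -29.157], [0.987, 0.022, 0.16, -495.105], [-0.16, 0.012, 0.987, -1441.017], [0.0, 0.0, 0.0, 1.0]]}
scene {'camera_matrix': [[390.549, 0.0, 312.532], [0.0, 390.549, 206.531], [0.0, 0.0, 1.0]], 'world_to_cam': [[-0.852, 0.523, -0.001, 425.883], [-0.333, -0.54, 0.773, 95.323], [0.404, 0.659, 0.635, -1490.613], [0.0, 0.0, 0.0, 1.0]]}
```

View pics/a.png

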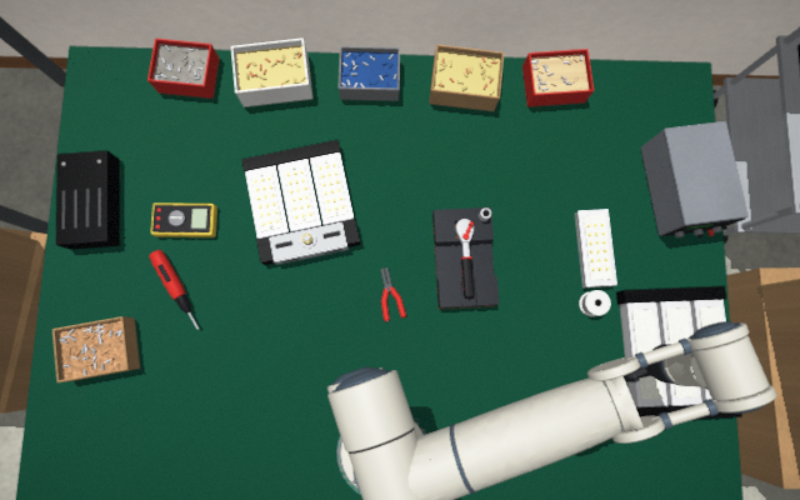

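The top view shows the nut near (246,191) and the ratchet head near (371,183), with its handle end near (374,237), in original pixels. I'll enlarge both.

```bash
python3 - <<'E'
from h import *
t=cv2.imread("pics/top1.png")
a=cv2.resize(t[160:220,200:290],None,fx=4.4,fy=4.4,interpolation=cv2.INTER_CUBIC)  # 396x264
b=cv2.resize(t[160:250,340:405],None,fx=6,fy=6,interpolation=cv2.INTER_CUBIC) #390x540
c=np.zeros((540,800,3),np.uint8);c[:a.shape[0],:a.shape[1]]=a;c[:b.shape[0],405:405+b.shape[1]]=b
cv2.imwrite("pics/b.png",c)
print(ray("top",(246,191),76),ray("top",(371,183),69),ray("top",(374,237),55))
E
```

```text
[522.35459971 202.71463715  76.        ] [ 558.58638425 -191.55229848   69.        ] [ 388.15253389 -203.05018519   55.        ]
```

View pics/b.png

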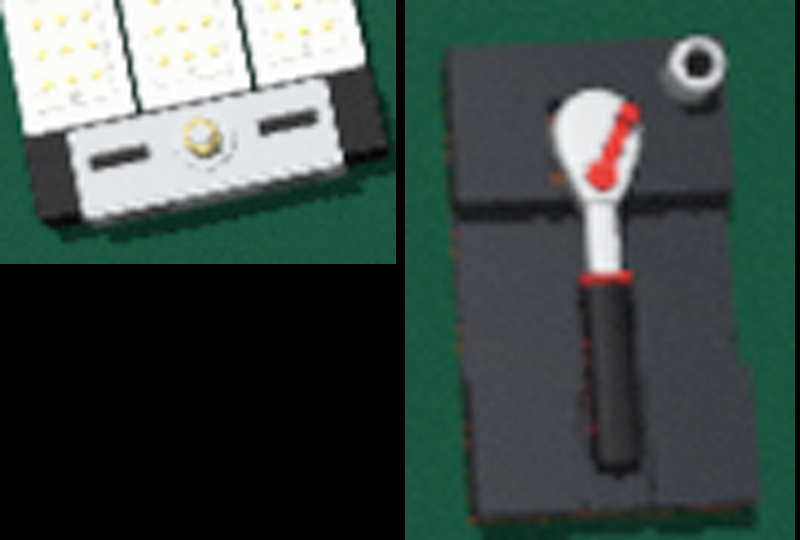

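The crop puts the nut at (246.1,191.4), the head centre at (372.2,182.8) and the handle end at (375.3,238.3). The lever leans right, which is tighten.

```bash
python3 - <<'E'
from h import *
from scipy.spatial.transform import Rotation as R
H=ray("top",(372.2,182.8),69);E=ray("top",(375.3,238.3),60);print("nut",ray("top",(246.1,191.4),76),H,E,"yaw",np.arctan2(*(H-E)[[1,0]]))
o=arm.observe();M=R.from_quat(o["tcp_rot"]).as_matrix();print(o["ee_pos"],M.round(3))
c=arm.get_calibration("wrist");T=np.array(c["world_to_cam"]);cp=-T[:3,:3].T@T[:3,3]
print("cam in tool",M.T@(cp-o["ee_pos"]),"look",M.T@(-T[2,:3]), np.array(c["camera_matrix"]).round(1).tolist())
E
```

```text
nut [521.08477183 202.34482881  76.        ] [ 559.3239151  -195.37395546   69.        ] [ 383.70851605 -206.43788267   60.        ] yaw 0.06291773974563053
[ 237.82896811 -550.49795958  197.73033168] [[ 0.918  0.397 -0.001]
 [ 0.397 -0.918  0.002]
 [ 0.    -0.002 -1.   ]]
cam in tool [  83.9259674     0.8697007  -175.17005113] look [-0.32499123 -0.00094846  0.94571655] [[287.9, 0.0, 322.9], [0.0, 287.9, 196.2], [0.0, 0.0, 1.0]]
```

Call:
step_arm(
  motion=[
    {"dp":[2,4,1],"turn":[0,0,-0.1],"gripper":5},
    {"dp":[6,8,2],"turn":[0,0,-0.2],"gripper":5},
    {"dp":[10,12,2],"turn":[0,0,-0.3],"gripper":5},
    {"dp":[14,16.5,2],"turn":[0,0,-0.345],"gripper":5},
    {"dp":[18,21,2],"turn":[0,0,-0.345],"gripper":5},
  ],
)

```text
t: 0.72
ee_pos: [418.8, -339.2, 218.3]
tcp_rot: [1.0, 0.031, -0.0, -0.0]
ft_force: [0.4, -0.6, -0.9]
width: 50.0
grip_force: 0.0
```

Call:
step_arm(
  motion=[
    {"dp":[4,5,0],"gripper":5},
    {"dp":[8,10,0],"gripper":5},
    {"dp":[12,14.5,0],"gripper":5},
    {"dp":[12,14.5,0],"gripper":5},
    {"dp":[12,14.5,0],"gripper":5},
  ],
)

```text
invalid input
```

```bash
python3 - <<'E'
from h import *
import pickle
o=arm.observe();c=arm.get_calibration("wrist");im=arm.capture("wrist");cv2.imwrite("pics/w1.png",im);pickle.dump(c,open("w1.pkl","wb"))
print(o["t"],o["ee_pos"],o["qpos"],o["width"],o["joint_velocities"])
cv2.imwrite("pics/c.png",cv2.resize(im,(800,500)))
E
```

```text
0.725 [ 418.84274323 -339.1799305   218.28634322] [-7.43827281e-01 -6.79188390e-02  1.35636007e+00  1.60441412e-05
  1.85372635e+00  7.64982469e-01] 49.97735365617133 [ 0.89515919 -0.008408    0.01008264 -0.00149207 -0.00501015  0.87055245]
```

View pics/c.png

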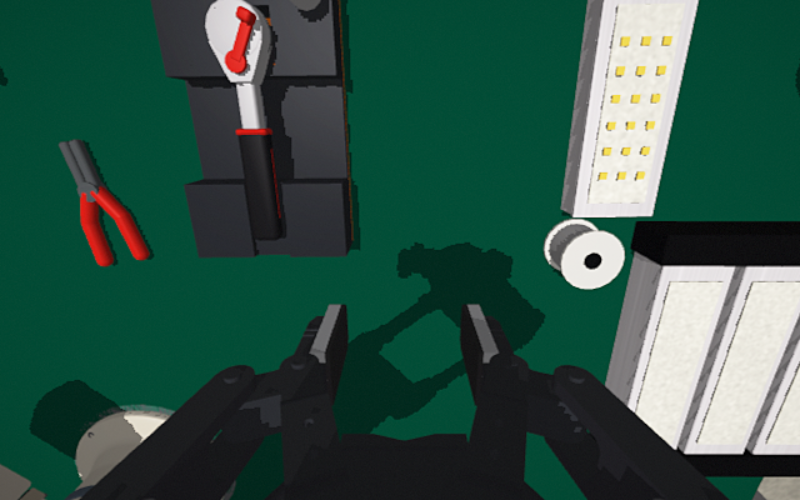

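The wrist view, taken early because every row needs a turn, shows the ratchet at the top left: head about (190,30), handle end about (215,188). I'll finish the approach.

Call:
step_arm(
  motion=[
    {"dp":[4,5,0],"turn":[0,0,0],"gripper":5},
    {"dp":[8,10,0],"turn":[0,0,0],"gripper":5},
    {"dp":[10,14,0],"turn":[0,0,0],"gripper":5},
    {"dp":[10,14,0],"turn":[0,0,0],"gripper":5},
    {"dp":[10,14,0],"turn":[0,0,0],"gripper":5},
  ],
)

```text
t: 1.4
ee_pos: [517.6, -201.3, 218.4]
tcp_rot: [1.0, 0.031, -0.0, 0.0]
ft_force: [-0.4, -0.2, -0.7]
width: 50.4
grip_force: 0.0
```

```bash
python3 - <<'E'
from h import *
import pickle
o=arm.observe();c=arm.get_calibration("wrist");im=arm.capture("wrist");cv2.imwrite("pics/w2.png",im);pickle.dump(c,open("w2.pkl","wb"))
print(o["t"],o["ee_pos"],o["joint_velocities"].round(3))
for p in [(559,-195,69),(384,-206,55)]: print(proj("wrist",p,c))
cv2.imwrite("pics/c2.png",cv2.resize(im,(800,500),interpolation=cv2.INTER_CUBIC))
E
```

```text
1.4 [ 517.61009336 -201.27215562  218.39347984] [-0.026 -0.004 -0.002 -0.    -0.     0.003]
[319.16109052 137.4073754 ]
[319.81476044 266.65788052]
```

View pics/c2.png

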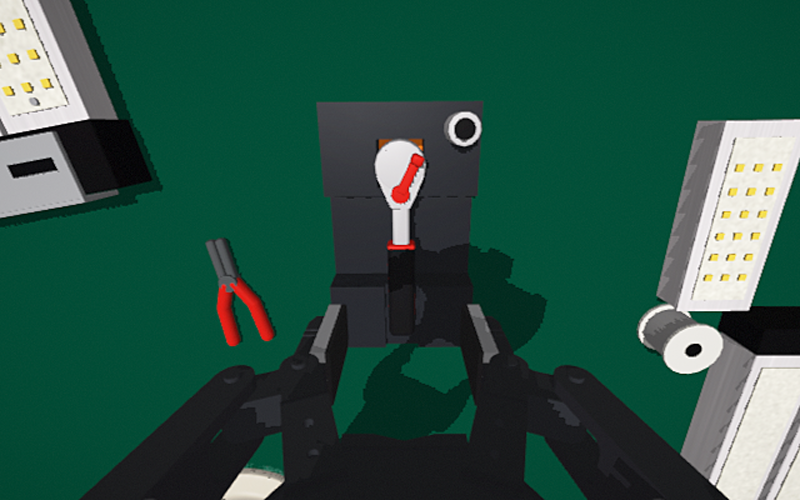

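The ratchet is aligned with the gripper. In original pixels, the head is at (320,132), the thumb piece top at (334,128), the collar at (321,197) and the spare socket at (370,103).

```bash
python3 - <<'E'
from h import *
import pickle
c=pickle.load(open("w2.pkl","rb"))
for n,p,z in [("head",(320,132),69),("collar",(320.8,196.8),62),("thumb",(333.6,127),84),("pivot",(320,156),72),("spare",(370.5,103),81),("hend",(320.5,268),55)]: print(n,ray("wrist",p,z,c).round(1))
E
```

```text
head [ 565.  -195.6   69. ]
collar [ 486.8 -201.2   62. ]
thumb [ 572.7 -209.6   84. ]
pivot [ 538.8 -197.2   72. ]
spare [ 599.  -245.9   81. ]
hend [ 382.  -207.1   55. ]
```

Call:
step_arm(
  motion=[
    {"dp":[4.8,-0.2,-2],"turn":[0,0,0],"gripper":4.4},
    {"dp":[4.8,-0.2,-6],"turn":[0,0,0],"gripper":4.4},
    {"dp":[4.8,-0.2,-10],"turn":[0,0,0],"gripper":4.4},
    {"dp":[4.8,-0.2,-12],"turn":[0,0,0],"gripper":4.4},
    {"dp":[4.8,-0.2,-12],"turn":[0,0,0],"gripper":4.4},
  ],
)

```text
t: 2.08
ee_pos: [564.7, -203.4, 97.4]
tcp_rot: [1.0, 0.031, -0.001, -0.001]
ft_force: [0.2, -0.2, -0.1]
width: 44.2
grip_force: 0.0
```

```bash
python3 - <<'E'
from h import *
import pickle
o=arm.observe();c=arm.get_calibration("wrist");im=arm.capture("wrist");cv2.imwrite("pics/w3.png",im);pickle.dump(c,open("w3.pkl","wb"))
print(o["t"],o["ee_pos"],o["joint_velocities"].round(3),o["width"])
cv2.imwrite("pics/d.png",cv2.resize(im[80:330,160:480],None,fx=2.4,fy=2.4,interpolation=cv2.INTER_CUBIC))
E
```

```text
2.075 [ 564.72969827 -203.44193569   97.40654537] [ 0.009 -0.027 -0.061  0.002  0.017  0.   ] 44.20048136932919
```

View pics/d.png

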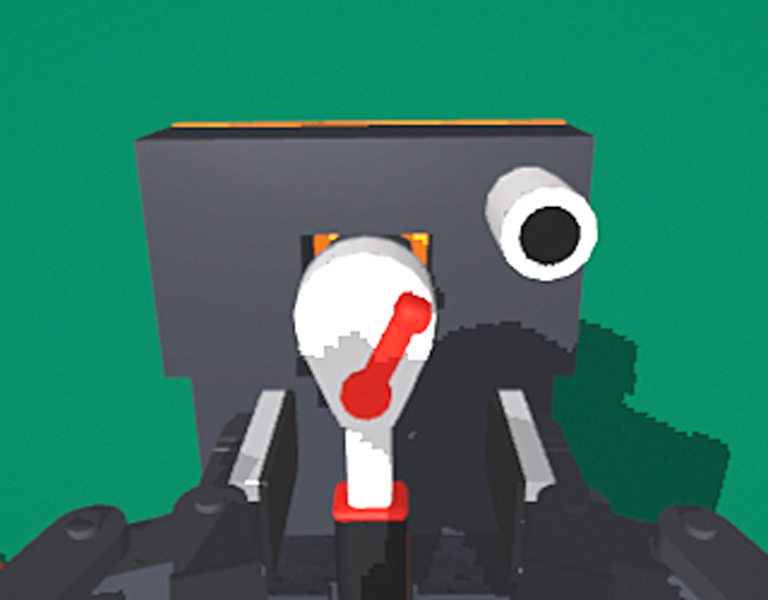

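In the crop (original = crop/2.4 + (160,80)), the thumb piece top is at about (332,206), the head top circle centre at about (311.5,214) and the pivot at about (312.5,245). The open fingers straddle it.

```bash
python3 - <<'E'
from h import *
import pickle
c=pickle.load(open("w3.pkl","rb"))
f=lambda u,v:(u/2.4+160,v/2.4+80)
for n,p,z in [("head",f(365,318),69),("thumb",f(413,305),84),("pivot",f(366,396),71),("spareTop",f(550,235),81),("tipL",f(282,393),102),("tipR",f(510,393),102)]: print(n,ray("wrist",p,z,c).round(1))
E
```

```text
head [ 565.2 -195.7   69. ]
thumb [ 576.4 -209.8   84. ]
pivot [ 538.5 -197.4   71. ]
spareTop [ 599.1 -247.6   81. ]
tipL [ 555.  -174.4  102. ]
tipR [ 559.  -237.4  102. ]
```

Call:
step_arm(
  motion=[
    {"dp":[0.4,0.2,-0.7],"turn":[0,0,0],"gripper":4.4},
    {"dp":[0.4,0.2,-1.4],"turn":[0,0,0],"gripper":4.4},
    {"dp":[0.4,0.2,-2.1],"turn":[0,0,0],"gripper":4.4},
    {"dp":[0.4,0.2,-2.6],"turn":[0,0,0],"gripper":4.4},
    {"dp":[0.4,0.2,-2.6],"turn":[0,0,0],"gripper":4.4},
  ],
)

```text
t: 2.75
ee_pos: [569.6, -200.7, 72.0]
tcp_rot: [1.0, 0.031, -0.001, -0.0]
ft_force: [-0.2, 0.2, -0.2]
width: 43.7
grip_force: 0.0
```

Call:
step_arm(
  motion=[
    {"dp":[0,0.7,0],"turn":[0,0,0],"gripper":4.4},
    {"dp":[-0.1,1.4,0],"turn":[0,0,0],"gripper":4.4},
    {"dp":[-0.1,2.1,0],"turn":[0,0,0],"gripper":4.4},
    {"dp":[-0.2,2.7,0],"turn":[0,0,0],"gripper":4.4},
    {"dp":[-0.2,2.7,0],"turn":[0,0,0],"gripper":4.4},
  ],
)

```text
t: 3.38
ee_pos: [568.0, -173.3, 72.9]
tcp_rot: [0.999, 0.032, 0.0, 0.0]
ft_force: [-1.1, -0.1, -0.7]
width: 44.1
grip_force: 0.0
```

Call:
step_arm(
  motion=[
    {"dp":[0,0,0.5],"turn":[0,0,0],"gripper":4.4},
    {"dp":[0,-1,2],"turn":[0,0,0],"gripper":5},
    {"dp":[-4,-2,5],"turn":[0,0,0],"gripper":5},
    {"dp":[-5.4,-2.6,6],"turn":[0,0,0],"gripper":5},
    {"dp":[-5.4,-2.6,6],"turn":[0,0,0],"gripper":5},
  ],
)

```text
t: 4.0
ee_pos: [514.3, -201.1, 134.9]
tcp_rot: [1.0, 0.031, 0.002, 0.001]
ft_force: [0.2, 0.1, 0.1]
width: 50.3
grip_force: 0.0
```

```bash
python3 - <<'E'
from h import *
import pickle
o=arm.observe();c=arm.get_calibration("wrist");im=arm.capture("wrist");cv2.imwrite("pics/w4.png",im);pickle.dump(c,open("w4.pkl","wb"))
print(o["t"],o["ee_pos"],o["joint_velocities"].round(3),o["width"])
cv2.imwrite("pics/e.png",cv2.resize(im[60:330,160:480],None,fx=2,fy=2,interpolation=cv2.INTER_CUBIC))
E
```

```text
4.0 [ 514.30900044 -201.0772912   134.8769654 ] [ 0.022  0.039  0.02   0.008 -0.019  0.011] 50.34033906589193
```

View pics/e.png

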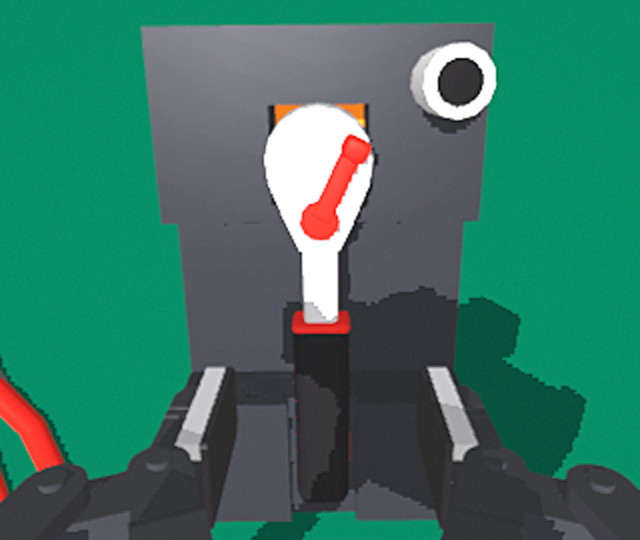

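The lever is still to the right, so the fingers missed it. I'll check where the fingertips really are against the TCP, with the fingers shut.

Call:
step_arm(
  motion=[
    {"dp":[0,0,0],"turn":[0,0,0],"gripper":0},
    {"dp":[0,0,0],"turn":[0,0,0],"gripper":0},
    {"dp":[0,0,0],"turn":[0,0,0],"gripper":0},
    {"dp":[0,0,0],"turn":[0,0,0],"gripper":0},
    {"dp":[0,0,0],"turn":[0,0,0],"gripper":0},
  ],
)

```text
t: 4.68
ee_pos: [514.0, -199.7, 132.7]
tcp_rot: [1.0, 0.031, -0.0, -0.0]
ft_force: [-0.6, 0.6, -0.2]
width: 0.1
grip_force: 0.0
```

```bash
python3 - <<'E'
from h import *
o=arm.observe();c=arm.get_calibration("wrist");im=arm.capture("wrist");s=arm.capture("scene")
cv2.imwrite("pics/w5.png",im);cv2.imwrite("pics/s5.png",s)
print(o["t"],o["ee_pos"],o["width"])
p=o["ee_pos"];a=proj("wrist",p,c);b=proj("scene",p);print(a,b)
im=cv2.resize(im[60:380,160:480],None,fx=1.25*1,fy=1.25,interpolation=cv2.INTER_CUBIC)
x0,y0=int(b[0])-50,int(b[1])-50
q=cv2.resize(s[y0:y0+100,x0:x0+100],(400,400),interpolation=cv2.INTER_CUBIC)
cv2.circle(im,tuple(int(v) for v in ((a-[160,60])*1.25)),3,(255,255,0),1)
cv2.circle(q,tuple(int(v) for v in ((b-[x0,y0])*4)),4,(255,255,0),1)
cv2.imwrite("pics/f.png",np.hstack([im,q]))
E
```

```text
4.675 [ 514.00493918 -199.74524696  132.69242238] 0.13183170473610017
[322.01905437 229.992207  ] [278.23518503 167.05150557]
```

View pics/f.png

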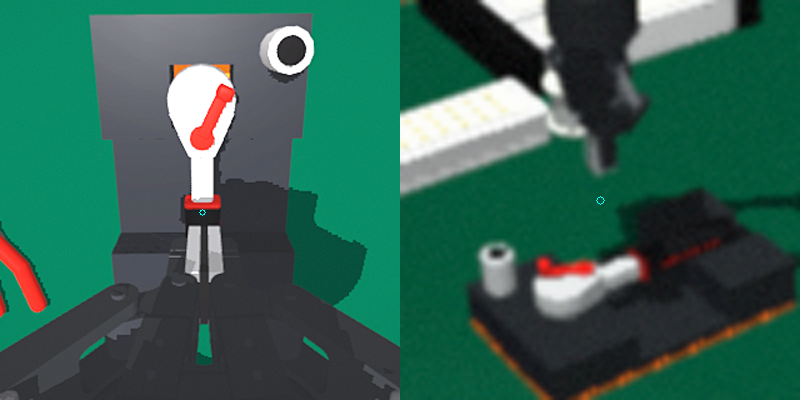

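Both views show the shut fingertips clearly above the nominal TCP: wrist (322.4,241) against (322,230), scene (278.5,160.5) against (278,167). I'll triangulate the tip.

```bash
python3 - <<'E'
from h import *
from scipy.optimize import least_squares
o=arm.observe();p=o["ee_pos"]
f=lambda x:np.r_[proj("wrist",x)-[322.4,240.8],proj("scene",x)-[278.5,161]]
r=least_squares(f,p);print(r.x-p,r.fun)
# check scene calib with ratchet head / spare socket top
print(proj("scene",(564,-195.7,69)),proj("scene",(599,-247,81)), "seen spare",(498-400)/4+228,250/4+117,"head",(570-400)/4+228,280/4+117)
for z in (0,10,20,30): print(z,proj("wrist",p+[11,0,z]),proj("wrist",p+[0,0,z]),proj("scene",p+[0,0,z]))
E
```

```text
[ 2.78175284 -0.11278432 20.97685512] [-0.04413227  0.29788238 -1.36867248  1.03464641]
[266.98218906 187.28201699] [251.1091118  180.17979251] seen spare 252.5 179.5 head 270.5 187.0
0 [323.04502306 214.87075074] [322.01220371 230.00780401] [278.23582597 167.01805521]
10 [323.03921781 221.05173604] [321.9533107  236.84826107] [278.06699811 164.54991704]
20 [323.03276882 227.91812718] [321.88802102 244.4316951 ] [277.89654362 162.05799863]
30 [323.02556274 235.59062263] [321.81523267 252.88610518] [277.72443886 159.54195464]
```

The tips seem about 20–25 mm short of the reported TCP. I'll confirm by touching the fixed tray top (z=45), left of the head.

Call:
step_arm(
  motion=[
    {"dp":[4.8,4.5,0],"turn":[0,0,0],"gripper":0},
    {"dp":[4.8,4.5,0],"turn":[0,0,0],"gripper":0},
    {"dp":[4.8,4.5,-4.5],"turn":[0,0,0],"gripper":0},
    {"dp":[4.8,4.5,-8],"turn":[0,0,0],"gripper":0},
    {"dp":[4.8,4.5,-8],"turn":[0,0,0],"gripper":0},
  ],
)

```text
t: 5.4
ee_pos: [559.4, -154.4, 49.2]
tcp_rot: [1.0, 0.031, -0.003, -0.001]
ft_force: [-0.2, 0.4, 0.7]
width: 0.0
grip_force: 0.0
```

Call:
step_arm(
  motion=[
    {"dp":[0,0,-0.3],"turn":[0,0,0],"gripper":0},
    {"dp":[0,0,-0.6],"turn":[0,0,0],"gripper":0},
    {"dp":[0,0,-0.9],"turn":[0,0,0],"gripper":0},
    {"dp":[0,0,-1.2],"turn":[0,0,0],"gripper":0},
    {"dp":[0,0,-1.2],"turn":[0,0,0],"gripper":0},
  ],
)

```text
t: 6.02
ee_pos: [561.8, -154.8, 40.5]
tcp_rot: [1.0, 0.031, -0.0, -0.0]
ft_force: [0.1, -0.2, 0.5]
width: -0.0
grip_force: 0.0
```

Call:
step_arm(
  motion=[
    {"dp":[0,0,-0.3],"turn":[0,0,0],"gripper":0},
    {"dp":[0,0,-0.6],"turn":[0,0,0],"gripper":0},
    {"dp":[0,0,-0.8],"turn":[0,0,0],"gripper":0},
    {"dp":[0,0,-1.0],"turn":[0,0,0],"gripper":0},
    {"dp":[0,0,-1.0],"turn":[0,0,0],"gripper":0},
  ],
)

```text
t: 6.65
ee_pos: [561.8, -154.7, 30.5]
tcp_rot: [1.0, 0.031, -0.0, -0.0]
ft_force: [-0.1, 0.6, -0.5]
width: -0.3
grip_force: 0.0
```

Call:
step_arm(
  motion=[
    {"dp":[0,0,-0.2],"turn":[0,0,0],"gripper":0},
    {"dp":[0,0,-0.4],"turn":[0,0,0],"gripper":0},
    {"dp":[0,0,-0.6],"turn":[0,0,0],"gripper":0},
    {"dp":[0,0,-0.7],"turn":[0,0,0],"gripper":0},
    {"dp":[0,0,-0.7],"turn":[0,0,0],"gripper":0},
  ],
)

```text
t: 7.28
ee_pos: [561.9, -154.8, 23.7]
tcp_rot: [1.0, 0.031, -0.0, -0.0]
ft_force: [0.1, -0.3, 0.5]
width: -0.1
grip_force: 0.0
```

Call:
step_arm(
  motion=[
    {"dp":[0,0,-0.1],"turn":[0,0,0],"gripper":0},
    {"dp":[0,0,-0.2],"turn":[0,0,0],"gripper":0},
    {"dp":[0,0,-0.3],"turn":[0,0,0],"gripper":0},
    {"dp":[0,0,-0.3],"turn":[0,0,0],"gripper":0},
    {"dp":[0,0,-0.3],"turn":[0,0,0],"gripper":0},
  ],
)

```text
t: 7.9
ee_pos: [562.0, -154.8, 20.8]
tcp_rot: [1.0, 0.031, -0.0, -0.0]
ft_force: [-0.3, -0.7, -0.2]
width: -0.1
grip_force: 0.0
```

Call:
step_arm(
  motion=[
    {"dp":[0,0,-0.1],"turn":[0,0,0],"gripper":0},
    {"dp":[0,0,-0.2],"turn":[0,0,0],"gripper":0},
    {"dp":[0,0,-0.3],"turn":[0,0,0],"gripper":0},
    {"dp":[0,0,-0.3],"turn":[0,0,0],"gripper":0},
    {"dp":[0,0,-0.3],"turn":[0,0,0],"gripper":0},
  ],
)

```text
t: 8.52
ee_pos: [561.9, -154.8, 17.8]
tcp_rot: [1.0, 0.031, -0.0, -0.0]
ft_force: [0.4, 0.1, -0.5]
width: -0.6
grip_force: 0.0
```

Call:
step_arm(
  motion=[
    {"dp":[0,0,-0.1],"turn":[0,0,0],"gripper":0},
    {"dp":[0,0,-0.2],"turn":[0,0,0],"gripper":0},
    {"dp":[0,0,-0.3],"turn":[0,0,0],"gripper":0},
    {"dp":[0,0,-0.3],"turn":[0,0,0],"gripper":0},
    {"dp":[0,0,-0.3],"turn":[0,0,0],"gripper":0},
  ],
)

```text
t: 9.15
ee_pos: [562.0, -154.8, 14.8]
tcp_rot: [1.0, 0.031, -0.0, -0.0]
ft_force: [-0.4, -0.4, 0.7]
width: 0.1
grip_force: 0.0
```

Call:
step_arm(
  motion=[
    {"dp":[0,0,-0.1],"turn":[0,0,0],"gripper":0},
    {"dp":[0,0,-0.2],"turn":[0,0,0],"gripper":0},
    {"dp":[0,0,-0.3],"turn":[0,0,0],"gripper":0},
    {"dp":[0,0,-0.4],"turn":[0,0,0],"gripper":0},
    {"dp":[0,0,-0.4],"turn":[0,0,0],"gripper":0},
  ],
)

```text
t: 9.78
ee_pos: [562.0, -154.9, 12.5]
tcp_rot: [1.0, 0.031, 0.0, 0.0]
ft_force: [-3.8, 2.3, 8.2]
width: 0.1
grip_force: 4.3
```

```bash
python3 - <<'E'
from h import *
s=arm.capture("scene");w=arm.capture("wrist");cv2.imwrite("pics/s6.png",s);cv2.imwrite("pics/w6.png",w)
p=arm.observe()["ee_pos"];b=proj("scene",p);a=proj("wrist",p);print(p,a,b)
w=cv2.resize(w[60:380,160:480],(400,400),interpolation=cv2.INTER_CUBIC)
cv2.circle(w,tuple(int(v) for v in ((a-[160,60])*1.25)),3,(255,255,0),1)
q=cv2.resize(s[110:210,200:300],(400,400),interpolation=cv2.INTER_CUBIC)
cv2.circle(q,tuple(int(v) for v in ((b-[200,110])*4)),4,(255,255,0),1)
cv2.imwrite("pics/g.png",np.hstack([w,q]))
E
```

```text
[ 562.01521027 -154.85325625   12.53364726] [322.01230384 230.00935997] [273.96768173 206.12605688]
```

View pics/g.png

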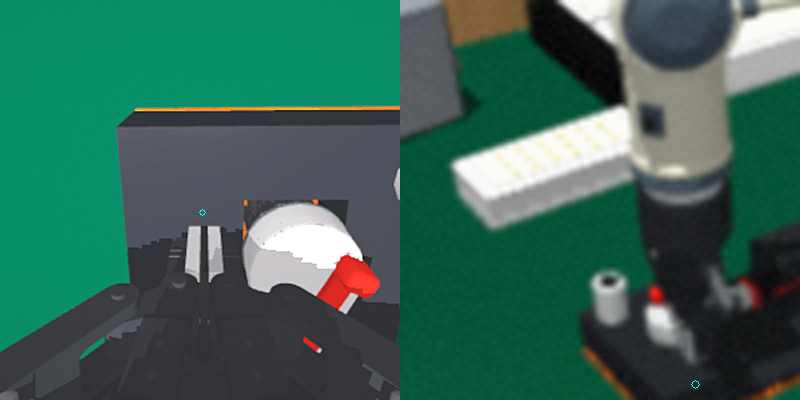

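Contact came at TCP z≈12.7 over the tray (z=45), so the true fingertips are about 32 mm short of the reported TCP; the wrist view agrees. I'll redo the flip with that offset.

Call:
step_arm(
  motion=[
    {"dp":[0,0,3],"turn":[0,0,0],"gripper":0},
    {"dp":[0,0,8],"turn":[0,0,0],"gripper":4.4},
    {"dp":[0.8,-3,9.7],"turn":[0,0,0],"gripper":4.4},
    {"dp":[0.8,-4.6,9.7],"turn":[0,0,0],"gripper":4.4},
    {"dp":[0.8,-4.6,9.7],"turn":[0,0,0],"gripper":4.4},
  ],
)

```text
t: 10.5
ee_pos: [569.0, -201.4, 105.8]
tcp_rot: [1.0, 0.03, -0.001, -0.001]
ft_force: [0.5, 0.2, -0.5]
width: 44.0
grip_force: 0.0
```

Call:
step_arm(
  motion=[
    {"dp":[0,0,-2],"turn":[0,0,0],"gripper":4.4},
    {"dp":[0,0,-4],"turn":[0,0,0],"gripper":4.4},
    {"dp":[0,0,-5.5],"turn":[0,0,0],"gripper":4.4},
    {"dp":[0,0,-6.8],"turn":[0,0,0],"gripper":4.4},
    {"dp":[0,0,-6.8],"turn":[0,0,0],"gripper":4.4},
  ],
)

```text
t: 11.12
ee_pos: [569.2, -200.3, 38.1]
tcp_rot: [1.0, 0.031, -0.001, -0.001]
ft_force: [0.6, 0.3, 0.8]
width: 44.1
grip_force: 0.0
```

Call:
step_arm(
  motion=[
    {"dp":[0,0.7,0],"turn":[0,0,0],"gripper":4.4},
    {"dp":[0,1.4,0],"turn":[0,0,0],"gripper":4.4},
    {"dp":[0,2.1,0],"turn":[0,0,0],"gripper":4.4},
    {"dp":[-0.1,2.8,0],"turn":[0,0,0],"gripper":4.4},
    {"dp":[-0.1,3.0,0],"turn":[0,0,0],"gripper":4.4},
  ],
)

```text
t: 11.75
ee_pos: [568.8, -169.9, 39.8]
tcp_rot: [0.999, 0.032, -0.0, -0.0]
ft_force: [-0.3, 0.6, -0.3]
width: 44.1
grip_force: 0.0
```

Call:
step_arm(
  motion=[
    {"dp":[0,0,2],"turn":[0,0,0],"gripper":4.4},
    {"dp":[0,0,6],"turn":[0,0,0],"gripper":4.4},
    {"dp":[-3,-1.5,9],"turn":[0,0,0],"gripper":5},
    {"dp":[-5.4,-2.9,9],"turn":[0,0,0],"gripper":5},
    {"dp":[-5.4,-2.9,9],"turn":[0,0,0],"gripper":5},
  ],
)

```text
t: 12.38
ee_pos: [514.6, -201.1, 132.2]
tcp_rot: [1.0, 0.03, 0.001, 0.001]
ft_force: [1.2, 0.0, -0.7]
width: 50.2
grip_force: 0.0
```

```bash
python3 - <<'E'
from h import *
w=arm.capture("wrist");cv2.imwrite("pics/w7.png",w);o=arm.observe();print(o["t"],o["ee_pos"])
# red blob in the head area: lever
hsv=cv2.cvtColor(w,cv2.COLOR_BGR2HSV)
m=(((hsv[...,0]<8)|(hsv[...,0]>172))&(hsv[...,1]>150)&(hsv[...,2]>90)).astype(np.uint8)
n,l,st,ce=cv2.connectedComponentsWithStats(m)
for i in range(1,n):
    if st[i,4]>40:
        ys,xs=np.where(l==i);k=ys<ys.min()+8
        print(st[i],ce[i].round(1),"top part x",xs[k].mean().round(1),"bottom x",xs[ys>ys.max()-8].mean().round(1))
print("head px",proj("wrist",(564,-195.7,69)))
E
```

```text
12.425 [ 515.07565373 -200.37458489  131.37675599]
[290 129  38  52 700] [309.6 156.2] top part x 297.7 bottom x 318.1
[305 217  30  13 222] [319.9 224.2] top part x 320.7 bottom x 319.6
[ 138  250   53   66 1466] [159.3 281. ] top part x 159.7 bottom x 154.1
head px [320.17326665 142.57089387]
```

The lever now leans left (thumb x≈298, pivot x≈318), so it is at loosen. Next I'll grasp the neck.

Call:
step_arm(
  motion=[
    {"dp":[-0.1,0.1,-4],"turn":[0,0,0],"gripper":5},
    {"dp":[-0.1,0.1,-8],"turn":[0,0,0],"gripper":5},
    {"dp":[-0.1,0.1,-11],"turn":[0,0,0],"gripper":5},
    {"dp":[-0.1,0.1,-12.9],"turn":[0,0,0],"gripper":5},
    {"dp":[-0.1,0.1,-12.9],"turn":[0,0,0],"gripper":5},
  ],
)

```text
t: 13.05
ee_pos: [513.4, -198.1, -0.7]
tcp_rot: [0.999, 0.032, -0.001, -0.001]
ft_force: [-0.3, 0.2, 0.6]
width: 49.9
grip_force: 0.0
```

Call:
step_arm(
  force=100,
  motion=[
    {"dp":[0,0,0],"turn":[0,0,0],"gripper":5},
    {"dp":[0,0,0],"turn":[0,0,0],"gripper":2},
    {"dp":[0,0,0],"turn":[0,0,0],"gripper":0.5},
    {"dp":[0,0,0],"turn":[0,0,0],"gripper":0.5},
    {"dp":[0,0,0],"turn":[0,0,0],"gripper":0.5},
  ],
)

```text
t: 13.68
ee_pos: [514.6, -198.7, 2.1]
tcp_rot: [1.0, 0.031, 0.001, 0.0]
ft_force: [-1.2, 1.9, 5.7]
width: 14.5
grip_force: 99.2
```

Call:
step_arm(
  motion=[
    {"dp":[0,0,0],"turn":[0,0,0],"gripper":0.5},
    {"dp":[0,0,1],"turn":[0,0,0],"gripper":0.5},
    {"dp":[0,0,3],"turn":[0,0,0],"gripper":0.5},
    {"dp":[0,0,5],"turn":[0,0,0],"gripper":0.5},
    {"dp":[0,0,8],"turn":[0,0,0],"gripper":0.5},
  ],
)

```text
t: 14.3
ee_pos: [512.4, -198.6, 80.5]
tcp_rot: [1.0, 0.031, -0.002, -0.001]
ft_force: [0.8, 0.1, -6.3]
width: 14.4
grip_force: 100.1
```

The ratchet is held. I'll lift it and move beside the nut for a close look.

Call:
step_arm(
  motion=[
    {"dp":[0,0,4],"turn":[0,0,0],"gripper":0.5},
    {"dp":[-1,4,5],"turn":[0,0,0],"gripper":0.5},
    {"dp":[-2,9,5],"turn":[0,0,0],"gripper":0.5},
    {"dp":[-3,14,5],"turn":[0,0,0],"gripper":0.5},
    {"dp":[-4,19,5],"turn":[0,0,0],"gripper":0.5},
  ],
)

```text
t: 14.92
ee_pos: [472.8, -7.7, 131.2]
tcp_rot: [1.0, 0.031, -0.0, 0.0]
ft_force: [0.5, -0.1, -6.7]
width: 14.6
grip_force: 100.5
```

Call:
step_arm(
  motion=[
    {"dp":[0,4,0],"turn":[0,0,0],"gripper":0.5},
    {"dp":[0,8,0],"turn":[0,0,0],"gripper":0.5},
    {"dp":[0,11.5,0],"turn":[0,0,0],"gripper":0.5},
    {"dp":[0,11.5,0],"turn":[0,0,0],"gripper":0.5},
    {"dp":[0,11.5,0],"turn":[0,0,0],"gripper":0.5},
  ],
)

```text
t: 15.55
ee_pos: [473.6, 105.6, 131.0]
tcp_rot: [1.0, 0.031, -0.0, 0.001]
ft_force: [0.1, 0.1, -6.6]
width: 14.2
grip_force: 101.3
```

```bash
python3 - <<'E'
from h import *
import pickle
o=arm.observe();c=arm.get_calibration("wrist");w=arm.capture("wrist");cv2.imwrite("pics/w8.png",w);pickle.dump(c,open("w8.pkl","wb"))
print(o["t"],o["ee_pos"],o["joint_velocities"].round(2),o["qpos"].round(2))
b=proj("wrist",(521,202,76));print(b)
x,y=int(b[0])-30,int(b[1])-30
q=cv2.resize(w[max(y,0):y+60,x:x+60],None,fx=8,fy=8,interpolation=cv2.INTER_CUBIC);print(x,max(y,0),q.shape)
f=cv2.resize(w[40:340,220:420],None,fx=1.6,fy=1.6)
q=cv2.copyMakeBorder(q,0,480-q.shape[0],0,480-q.shape[1],cv2.BORDER_CONSTANT)
cv2.imwrite("pics/i.png",np.hstack([q,f]))
E
```

```text
15.55 [473.6204439  105.64634818 130.96606516] [-0.02 -0.    0.    0.   -0.01  0.  ] [ 0.15 -0.22  1.65 -0.    1.71  1.66]
[203.86264794 138.66054065]
173 108 (480, 480, 3)
```

View pics/i.png

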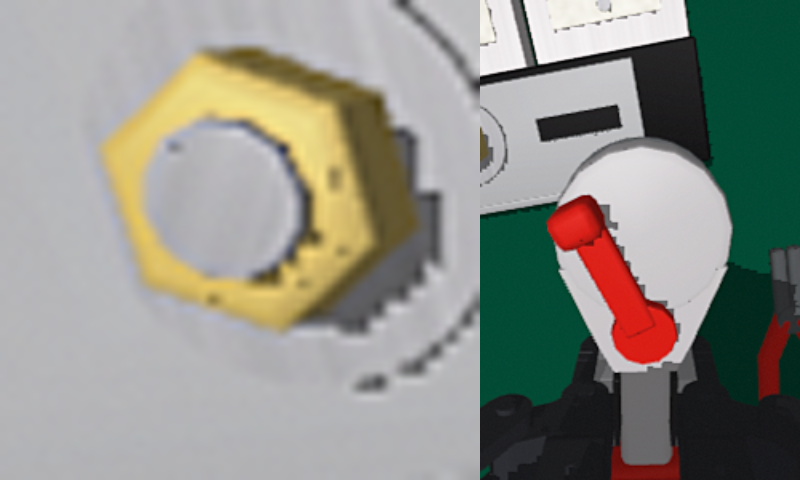

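The nut is sharp in the left crop. The top corners (crop px) are (103,153), (205,52), (345,100), (378,240), (280,330) and (148,287). On the right, the held head circle's centre is at crop (644,238), with the lever to the left.

```bash
python3 - <<'E'
from h import *
import pickle
c=pickle.load(open("w8.pkl","rb"))
P=np.array([(103,153),(205,52),(345,100),(378,240),(280,330),(148,287)])/8+[173,108]
X=np.array([ray("wrist",p,74,c) for p in P]);m=X.mean(0);d=X-m
a=np.degrees(np.arctan2(d[:,1],d[:,0]));print("nut",m.round(1),"r",np.hypot(d[:,0],d[:,1]).round(1),a.round(1),(a%60).round(1))
print("yaw mod60",(np.degrees(np.angle(np.mean(np.exp(1j*np.radians(a*6)))))/6)%60)
for z in (195,198,201): print(z,"head",ray("wrist",(322.5,188.75),z,c).round(1),"piv",ray("wrist",(323.1,248),z+2,c).round(1))
print("exp head",np.array([473.6,105.6])+[50,3.2])
E
```

```text
nut [525.4 203.1  74. ] r [13.9 13.8 14.4 13.6 13.5 14.1] [  76.5   11.4  -47.2 -105.3 -168.3  133.7] [16.5 11.4 12.8 14.7 11.7 13.7]
yaw mod60 13.455688110214828
195 head [522.8 108.3 195. ] piv [496.9 106.4 197. ]
198 head [523.7 108.4 198. ] piv [498.6 106.5 200. ]
201 head [524.7 108.4 201. ] piv [500.3 106.7 203. ]
exp head [523.6 108.8]
```

Call:
step_arm(
  motion=[
    {"dp":[0.3,3,0],"turn":[0,0,0.08],"gripper":0.5},
    {"dp":[0.3,6,0],"turn":[0,0,0.171],"gripper":0.5},
    {"dp":[0.3,8.6,-1.5],"turn":[0,0,0.171],"gripper":0.5},
    {"dp":[0.3,8.6,-3],"turn":[0,0,0.171],"gripper":0.5},
    {"dp":[0.3,8.6,-4],"turn":[0,0,0.171],"gripper":0.5},
  ],
)

```text
t: 16.23
ee_pos: [476.6, 190.9, 89.5]
tcp_rot: [0.993, 0.116, -0.001, 0.001]
ft_force: [-0.5, -0.1, -6.3]
width: 14.6
grip_force: 101.6
```

Call:
step_arm(
  motion=[
    {"dp":[0,0,0],"turn":[0,0,0],"gripper":0.5},
    {"dp":[0,0,0],"turn":[0,0,0],"gripper":0.5},
    {"dp":[0,0,0],"turn":[0,0,0],"gripper":0.5},
    {"dp":[0,0,0],"turn":[0,0,0],"gripper":0.5},
    {"dp":[0,0,0],"turn":[0,0,0],"gripper":0.5},
  ],
)

```text
t: 16.85
ee_pos: [477.1, 192.2, 91.0]
tcp_rot: [0.993, 0.117, 0.0, -0.0]
ft_force: [0.3, -1.0, -6.5]
width: 14.2
grip_force: 101.5
```

```bash
python3 - <<'E'
from h import *
from scipy.spatial.transform import Rotation as R
o=arm.observe();M=R.from_quat(o["tcp_rot"]).as_matrix();y=np.arctan2(M[1,0],M[0,0])
print(o["t"],o["ee_pos"],"yaw",y,"axis",o["ee_pos"][:2]+50.1*np.array([np.cos(y-.005),np.sin(y-.005)]),M[:,2].round(4))
E
```

```text
16.85 [477.06113767 192.19696597  91.02751391] yaw 0.23378422429897583 axis [525.85567419 203.5593251 ] [ 4.e-04  1.e-04 -1.e+00]
```

Call:
step_arm(
  motion=[
    {"dp":[-0.04,-0.04,-0.6],"turn":[0,0,0],"gripper":0.5},
    {"dp":[-0.04,-0.04,-1.2],"turn":[0,0,0],"gripper":0.5},
    {"dp":[-0.04,-0.04,-1.6],"turn":[0,0,0],"gripper":0.5},
    {"dp":[-0.04,-0.04,-2.0],"turn":[0,0,0],"gripper":0.5},
    {"dp":[-0.04,-0.04,-2.2],"turn":[0,0,0],"gripper":0.5},
  ],
)

```text
t: 17.48
ee_pos: [476.8, 191.9, 68.8]
tcp_rot: [0.993, 0.117, 0.0, -0.0]
ft_force: [-0.0, -0.2, -4.8]
width: 14.4
grip_force: 101.5
```

Call:
step_arm(
  motion=[
    {"dp":[0,0,-0.2],"turn":[0,0,0],"gripper":0.5},
    {"dp":[0,0,-0.4],"turn":[0,0,0],"gripper":0.5},
    {"dp":[0,0,-0.6],"turn":[0,0,0],"gripper":0.5},
    {"dp":[0,0,-0.8],"turn":[0,0,0],"gripper":0.5},
    {"dp":[0,0,-0.8],"turn":[0,0,0],"gripper":0.5},
  ],
)

```text
t: 18.1
ee_pos: [477.4, 192.2, 61.1]
tcp_rot: [0.993, 0.117, 0.001, -0.0]
ft_force: [4.4, 2.5, -4.7]
width: 14.5
grip_force: 101.4
```

Call:
step_arm(
  motion=[
    {"dp":[0.04,0.02,-0.2],"turn":[0,0,0],"gripper":0.5},
    {"dp":[0.04,0.02,-0.4],"turn":[0,0,0],"gripper":0.5},
    {"dp":[0.04,0.02,-0.6],"turn":[0,0,0],"gripper":0.5},
    {"dp":[0.04,0.02,-0.8],"turn":[0,0,0],"gripper":0.5},
    {"dp":[0.04,0.02,-0.8],"turn":[0,0,0],"gripper":0.5},
  ],
)

```text
t: 18.73
ee_pos: [477.3, 192.3, 53.5]
tcp_rot: [0.993, 0.117, 0.001, -0.0]
ft_force: [2.2, 2.5, -0.2]
width: 14.5
grip_force: 102.3
```

Call:
step_arm(
  motion=[
    {"dp":[0,0,-0.1],"turn":[0,0,0],"gripper":0.5},
    {"dp":[0,0,-0.1],"turn":[0,0,0],"gripper":2},
    {"dp":[0,0,-0.1],"turn":[0,0,0],"gripper":5},
    {"dp":[0,0,-0.1],"turn":[0,0,0],"gripper":5},
    {"dp":[0,0,-0.1],"turn":[0,0,0],"gripper":5},
  ],
)

```text
t: 19.35
ee_pos: [476.8, 191.8, 51.5]
tcp_rot: [0.993, 0.117, -0.0, 0.0]
ft_force: [-0.3, 0.3, -0.1]
width: 50.3
grip_force: 0.0
```

Call:
step_arm(
  motion=[
    {"dp":[0,0,2],"turn":[0,0,0],"gripper":5},
    {"dp":[0,0,6],"turn":[0,0,0],"gripper":5},
    {"dp":[-3,-0.7,8],"turn":[0,0,0],"gripper":5},
    {"dp":[-6,-1.5,8],"turn":[0,0,0],"gripper":5},
    {"dp":[-6,-1.5,8],"turn":[0,0,0],"gripper":5},
  ],
)

```text
t: 19.98
ee_pos: [416.6, 177.0, 134.1]
tcp_rot: [0.993, 0.117, 0.002, -0.0]
ft_force: [0.9, -0.2, -0.5]
width: 50.0
grip_force: 0.0
```

```bash
python3 - <<'E'
from h import *
import pickle
o=arm.observe();c=arm.get_calibration("wrist");w=arm.capture("wrist");cv2.imwrite("pics/w9.png",w);pickle.dump(c,open("w9.pkl","wb"))
print(o["t"],o["ee_pos"],o["qpos"].round(2),[proj("wrist",p,c).round(0) for p in [(525.4,203.1,120),(389,170,105)]])
cv2.imwrite("pics/j.png",cv2.resize(w[50:350,160:480],None,fx=2,fy=2,interpolation=cv2.INTER_CUBIC))
E
```

```text
19.975 [416.5774256  177.01313793 134.12013002] [ 0.33 -0.32  1.72 -0.    1.73  1.66] [array([322.,  48.]), array([323., 247.])]
```

View pics/j.png

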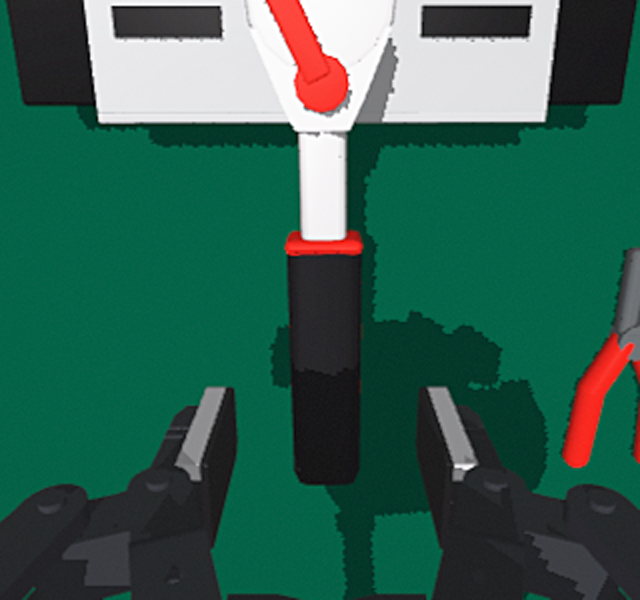

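The ratchet stands on the nut, lever to the left, handle straight between the fingers with its end at crop (325,483). Next I'll grasp the handle end.

Call:
step_arm(
  motion=[
    {"dp":[-3.2,-0.75,-1],"turn":[0,0,0],"gripper":5},
    {"dp":[-3.2,-0.75,-4],"turn":[0,0,0],"gripper":5},
    {"dp":[-3.2,-0.75,-7],"turn":[0,0,0],"gripper":5},
    {"dp":[-3.2,-0.75,-8.1],"turn":[0,0,0],"gripper":5},
    {"dp":[-3.2,-0.75,-8.1],"turn":[0,0,0],"gripper":5},
  ],
)

```text
t: 20.65
ee_pos: [385.0, 169.5, 50.6]
tcp_rot: [0.993, 0.117, -0.001, 0.0]
ft_force: [0.7, 0.5, 1.1]
width: 49.6
grip_force: 0.0
```

Call:
step_arm(
  force=60,
  motion=[
    {"dp":[0,0,0],"turn":[0,0,0],"gripper":4},
    {"dp":[0,0,0],"turn":[0,0,0],"gripper":3},
    {"dp":[0,0,0],"turn":[0,0,0],"gripper":1.5},
    {"dp":[0,0,0],"turn":[0,0,0],"gripper":1.5},
    {"dp":[0,0,0],"turn":[0,0,0],"gripper":1.5},
  ],
)

```text
t: 21.28
ee_pos: [385.3, 169.8, 51.3]
tcp_rot: [0.993, 0.117, 0.001, -0.0]
ft_force: [0.3, 1.4, 2.5]
width: 26.3
grip_force: 60.4
```

```bash
python3 - <<'E'
from h import *
o=arm.observe();p=o["ee_pos"][:2];print(o["t"],o["ee_pos"],o["qpos"].round(2),o["width"],o["grip_force"],o["ft_force"])
C=np.array([525.5,203.2]);v=p-C;print(np.hypot(*v),np.arctan2(-v[1],-v[0]))
last=np.zeros(2)
for k in range(1,16):
    a=.12*k;R=np.array([[np.cos(a),-np.sin(a)],[np.sin(a),np.cos(a)]]);d=(R@v-v)/10
    base=last if (k-1)%5 else last; print(k,round(.12*((k-1)%5+1),2),(d-last).round(2))
    if k%5==0: last=d;print()
E
```

```text
21.275 [385.32802534 169.81882659  51.3147207 ] [ 0.33 -0.39  1.93  0.    1.6   1.67] 26.308408287600425 60.435136556625366 [0.30630551 1.41583934 2.52351819]
144.09193321673266 0.23378972238970447
1 0.12 [ 0.5  -1.65]
2 0.24 [ 1.2  -3.24]
3 0.36 [ 2.07 -4.72]
4 0.48 [ 3.13 -6.1 ]
5 0.6 [ 4.33 -7.33]

6 0.12 [ 1.35 -1.08]
7 0.24 [ 2.81 -2.  ]
8 0.36 [ 4.38 -2.73]
9 0.48 [ 6.02 -3.27]
10 0.6 [ 7.72 -3.6 ]

11 0.12 [ 1.72 -0.13]
12 0.24 [ 3.45 -0.06]
13 0.36 [5.15 0.22]
14 0.48 [6.81 0.7 ]
15 0.6 [8.4  1.38]
```

Call:
step_arm(
  motion=[
    {"dp":[0.5,-1.65,0],"turn":[0,0,0.12],"gripper":1.5},
    {"dp":[1.2,-3.24,0],"turn":[0,0,0.24],"gripper":1.5},
    {"dp":[2.07,-4.72,0],"turn":[0,0,0.36],"gripper":1.5},
    {"dp":[3.13,-6.1,0],"turn":[0,0,0.48],"gripper":1.5},
    {"dp":[4.33,-7.33,0],"turn":[0,0,0.6],"gripper":1.5},
  ],
)

```text
t: 21.9
ee_pos: [429.0, 98.1, 51.0]
tcp_rot: [0.914, 0.407, 0.002, -0.002]
ft_force: [2.8, 13.0, -1.2]
width: 26.1
grip_force: 59.8
```

Call:
step_arm(
  motion=[
    {"dp":[1.35,-1.08,0],"turn":[0,0,0.12],"gripper":1.5},
    {"dp":[2.81,-2.0,0],"turn":[0,0,0.24],"gripper":1.5},
    {"dp":[4.38,-2.73,0],"turn":[0,0,0.36],"gripper":1.5},
    {"dp":[6.02,-3.27,0],"turn":[0,0,0.48],"gripper":1.5},
    {"dp":[7.72,-3.6,0],"turn":[0,0,0.6],"gripper":1.5},
  ],
)

```text
t: 22.52
ee_pos: [504.9, 62.3, 50.4]
tcp_rot: [0.753, 0.658, 0.001, -0.003]
ft_force: [-3.1, 9.3, 0.3]
width: 26.2
grip_force: 60.2
```

Call:
step_arm(
  motion=[
    {"dp":[1.72,-0.13,0],"turn":[0,0,0.12],"gripper":1.5},
    {"dp":[3.45,-0.06,0],"turn":[0,0,0.24],"gripper":1.5},
    {"dp":[5.15,0.22,0],"turn":[0,0,0.36],"gripper":1.5},
    {"dp":[6.81,0.7,0],"turn":[0,0,0.48],"gripper":1.5},
    {"dp":[8.4,1.38,0],"turn":[0,0,0.6],"gripper":1.5},
  ],
)

```text
t: 23.15
ee_pos: [588.3, 75.5, 50.2]
tcp_rot: [0.525, 0.851, 0.0, -0.002]
ft_force: [-6.2, 5.3, 2.7]
width: 25.9
grip_force: 60.5
```

```bash
python3 - <<'E'
from h import *
from scipy.spatial.transform import Rotation as R
o=arm.observe();p=o["ee_pos"][:2];M=R.from_quat(o["tcp_rot"]).as_matrix()
print(o["t"],o["ee_pos"],o["qpos"].round(2),o["ft_force"].round(1),o["ft_torque"].round(2),"yaw",np.arctan2(M[1,0],M[0,0]))
C=np.array([525.5,203.2]);v=p-C;print(np.hypot(*v),np.arctan2(-v[1],-v[0]))
for k in range(1,6):
    a=.08*k;Q=np.array([[np.cos(a),-np.sin(a)],[np.sin(a),np.cos(a)]]);print(((Q@v-v)/10).round(2))
E
```

```text
23.15 [588.32147505  75.49431687  50.17402216] [ 0.07  0.1   1.49  0.    1.56 -0.4 ] [-6.2  5.3  2.7] [ 1.28  0.89 -1.03] yaw 2.036267482507659
142.32104282349377 2.0279621907862078
[1.   0.54]
[1.95 1.16]
[2.86 1.86]
[3.7  2.62]
[4.48 3.45]
```

The moment about the nut axis is about −1.5 N m, so the nut is being driven. The 1.8 rad swing less at most 0.8 rad slack leaves at least 1.0 rad. I'll release and rise clear.

Call:
step_arm(
  motion=[
    {"dp":[0,0,0],"turn":[0,0,0],"gripper":2.6},
    {"dp":[0,0,0],"turn":[0,0,0],"gripper":4},
    {"dp":[0,0,0],"turn":[0,0,0],"gripper":5.5},
    {"dp":[0,0,0],"turn":[0,0,0],"gripper":5.5},
    {"dp":[0,0,2],"turn":[0,0,0],"gripper":5.5},
  ],
)

```text
t: 23.78
ee_pos: [587.5, 73.3, 68.5]
tcp_rot: [0.526, 0.85, -0.002, -0.002]
ft_force: [-3.9, -2.0, -3.2]
width: 55.1
grip_force: 2.2
```

Call:
step_arm(
  motion=[
    {"dp":[0,0,3],"turn":[0,0,0],"gripper":5.5},
    {"dp":[0,0,7],"turn":[0,0,0],"gripper":5.5},
    {"dp":[0,0,11],"turn":[0,0,0],"gripper":5.5},
    {"dp":[0,0,11],"turn":[0,0,0],"gripper":5.5},
    {"dp":[0,0,11],"turn":[0,0,0],"gripper":5.5},
  ],
)

```text
t: 24.4
ee_pos: [590.2, 73.9, 182.1]
tcp_rot: [0.526, 0.85, 0.001, 0.001]
ft_force: [-0.4, -0.2, -0.3]
width: 55.0
grip_force: 0.0
```

```bash
python3 - <<'E'
from h import *
w=arm.capture("wrist");o=arm.observe();c=arm.get_calibration("wrist");print(o["t"],o["ee_pos"],o["ft_force"].round(1))
hsv=cv2.cvtColor(w,cv2.COLOR_BGR2HSV)
m=(((hsv[...,0]<8)|(hsv[...,0]>172))&(hsv[...,1]>150)&(hsv[...,2]>90)).astype(np.uint8)
n,l,st,ce=cv2.connectedComponentsWithStats(m)
for i in range(1,n):
    if st[i,4]>60:
        ys,xs=np.where(l==i);print(st[i],ce[i].round(0),"top x",xs[ys<ys.min()+8].mean().round(1),"bot x",xs[ys>ys.max()-8].mean().round(1),ray("wrist",ce[i],122,c).round(0))
u=np.array([np.cos(2.034),np.sin(2.034)]);C=np.array([525.5,203.2])
f=lambda a,b,z:proj("wrist",np.r_[C+a*u+b*np.array([-u[1],u[0]]),z],c).round(0)
print("axis",f(0,0,120),"pivot",f(-24,0,122),"thumb loosen",f(6.6,14.8,135),"tighten",f(6.6,-14.8,135),"collar",f(-76,0,115))
E
```

```text
24.45 [589.59028167  73.86030612 180.68184597] [-0.4  0.9 -0.2]
[299   0  23  52 779] [310.  28.] top x 308.7 bot x 310.1 [523. 186. 122.]
[268 100  33  19 221] [284. 109.] top x 275.5 bot x 292.9 [529. 127. 122.]
[ 92 122  76  37 909] [129. 138.] top x 104.1 bot x 156.2 [427.  51. 122.]
[ 93 158  69  18 778] [126. 166.] top x 121.5 bot x 131.2 [431.  27. 122.]
axis [323.   6.] pivot [323.  43.] thumb loosen [301. -13.] tighten [346. -13.] collar [323. 117.]
```

The collar is now near (529,127), so the handle swung back about 0.4 rad on release, which is the free direction at loosen. I'll check numerically that it is upright, fully seated and still at loosen.

Call:
step_arm(
  motion=[
    {"dp":[-2.7,5.4,0],"turn":[0,0,-0.1],"gripper":5.5},
    {"dp":[-4,8,0],"turn":[0,0,-0.2],"gripper":5.5},
    {"dp":[-5.5,8,0],"turn":[0,0,-0.3],"gripper":5.5},
    {"dp":[-6.5,8,0],"turn":[0,0,-0.41],"gripper":5.5},
    {"dp":[-6.5,8,0],"turn":[0,0,-0.41],"gripper":5.5},
  ],
)

```text
t: 25.08
ee_pos: [523.8, 154.0, 179.8]
tcp_rot: [0.688, 0.726, -0.001, -0.0]
ft_force: [-0.8, 0.8, 0.5]
width: 54.8
grip_force: 0.0
```

```bash
cat > chk.py <<'E'
from h import *
import sys,pickle
o=arm.observe();c=arm.get_calibration("wrist");w=arm.capture("wrist");cv2.imwrite(f"pics/{sys.argv[1]}.png",w);pickle.dump(c,open(sys.argv[1]+".pkl","wb"))
print(o["t"],o["ee_pos"],o["joint_velocities"].round(2))
hsv=cv2.cvtColor(w,cv2.COLOR_BGR2HSV)
m=(((hsv[...,0]<8)|(hsv[...,0]>172))&(hsv[...,1]>150)&(hsv[...,2]>90)).astype(np.uint8)
n,l,st,ce=cv2.connectedComponentsWithStats(m)
for i in range(1,n):
    ys,xs=np.where(l==i)
    if st[i,4]<80: continue
    P=ce[i];d=np.c_[xs,ys]-P;_,_,V=np.linalg.svd(d,full_matrices=False)
    t=d@V[0];e=[(P+V[0]*t[np.abs(t-q)<4].mean()).round(1) for q in (t.min()+4,t.max()-4)]
    print(st[i],P.round(1),"ends",e,[ray("wrist",q,122,c).round(1) for q in e])
print("axis top px",proj("wrist",(525.5,203.2,120),c).round(1))
E
python3 chk.py v1
```

```text
25.075 [523.83506947 154.04442634 179.8242474 ] [-0.01  0.02 -0.02 -0.   -0.01 -0.05]
[303 127  35  54 740] [320.7 155.1] ends [array([309.6, 131.9]), array([330.4, 175.2])] [array([510.4, 210.6, 122. ]), array([529.1, 176.1, 122. ])]
[312 217  29  11 196] [325.8 223.5] ends [array([315.6, 223.2]), array([336.6, 223.8])] [array([518.8, 131.7, 122. ]), array([537.4, 132.2, 122. ])]
[174 261  63  15 619] [204.5 267.9] ends [array([231.3, 267.9]), array([178.2, 268. ])] [array([442.2,  81.7, 122. ]), array([392.5,  78.9, 122. ])]
[186 278  44  21 358] [208.6 289.8] ends [array([226.2, 284. ]), array([192.2, 295.1])] [array([436.4,  63.6, 122. ]), array([402.8,  49. , 122. ])]
axis top px [328. 142.]
```

Call:
step_arm(
  motion=[
    {"dp":[-4,-3,0],"turn":[0,0,0],"gripper":5.5},
    {"dp":[-8,-6,0],"turn":[0,0,0],"gripper":5.5},
    {"dp":[-10,-6,0],"turn":[0,0,0],"gripper":5.5},
    {"dp":[-10,-6,0],"turn":[0,0,0],"gripper":5.5},
    {"dp":[-10,-6,0],"turn":[0,0,0],"gripper":5.5},
  ],
)

```text
t: 25.75
ee_pos: [425.1, 94.0, 180.5]
tcp_rot: [0.688, 0.726, -0.0, 0.0]
ft_force: [1.7, 0.1, 0.1]
width: 54.6
grip_force: 0.0
```

```bash
python3 chk.py v2; python3 - <<'E'
from h import *
# width profile hint: predicted pixels if seated, yaw 1.61
import pickle
c=pickle.load(open("v2.pkl","rb"));u=np.array([np.cos(1.61),np.sin(1.61)]);C=np.array([525.5,203.2])
for n in ("v1","v2"):
    c=pickle.load(open(n+".pkl","rb"))
    print(n,[proj("wrist",np.r_[C-77*u,z],c).round(1) for z in (110,115,120,125)])
E
```

```text
25.75 [425.13136056  93.99896914 180.50896559] [ 0.    0.02 -0.01 -0.    0.    0.  ]
[ 442   47   31   66 1015] [456.9  80.9] ends [array([451.1,  52.8]), array([462.3, 106.8])] [array([513.1, 213. , 122. ]), array([529.3, 176. , 122. ])]
[424 161  37  10 223] [441.6 166. ] ends [array([428.4, 164.8]), array([455.8, 167.4])] [array([510.9, 129.1, 122. ]), array([534. , 128.2, 122. ])]
[244 225  66  15 683] [276.1 232.6] ends [array([304.4, 232.6]), array([248.3, 232.6])] [array([410.6,  61.7, 122. ]), array([360.3,  58.9, 122. ])]
[273 242  37  22 389] [289.7 253.3] ends [array([305. , 246.9]), array([276.3, 258.9])] [array([411.6,  47.3, 122. ]), array([385.5,  33.3, 122. ])]
axis top px [463.7  68.6]
v1 [array([326.1, 223.8]), array([326.1, 226.1]), array([326.2, 228.4]), array([326.2, 230.9])]
v2 [array([443.1, 166.1]), array([445.4, 167.4]), array([447.8, 168.8]), array([450.3, 170.2])]
```

The pivot triangulates to z≈122 mm in both views, so the socket is fully seated. The lever sits at +0.46 rad (loosen), and the arm is clear. I'll hand in.

```bash
python3 -c "
from station import arm
print(arm.sign_off())"
```

```text
the job is handed in; nothing more can be done
None
```

I've handed in the job: the ratchet stands seated on the nut, set to loosen, and by my estimate the nut is at least 1.0 rad anticlockwise; I couldn't measure its angle directly, and no verdict came back.

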